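Half-aperture reading on a tube photometer

ROBOT

A 6-joint arm with a two-finger parallel gripper is mounted at the origin on a cart in front of the work surface, level with it; the furniture and walls round the work are solid. World frame = base frame: x ahead of the robot, y to its left, z up, the work surface at z = 0. Lengths are in m, angles in rad, forces in N, time in s.
With the tool pointing down it reaches from about 0.325 to 0.775 m from the base axis. Payload 5.5 kg.
Tool frame: the origin (TCP) lies on the centre line of the jaws, within the pads' length; the fingertips stand 17 mm ahead of it and the grasp point (between the pads) lies 2 mm behind it; z points along the fingers, y is the line along which they close (so a half turn about z gives the same grasp; the last joint's range is limited). The gripper opens to 88 mm and grips with 3 to 60 N. Pads are 20 mm wide; open, the fingers measure 115 mm over their backs; the gripper's body (75 mm by 178 mm) begins 61 mm behind the grasp point.
Start: joints at [1.145, 0.091, 1.231, -0, 1.82, -0.057], TCP at [0.216, 0.56, 0.205] pointing down, gripper open.
Joint ranges: [-2.87, 2.87], [-0.86, 2.18], [0.17, 2.46], [-1.51, 4.65], [0.06, 2.69], [-2.65, 2.65]. Speed limits (rad/s): [2.57, 2.57, 3.01, 3.14, 3.14, 3.14].

INTERFACE

Orientations are given as a unit quaternion [w, x, y, z].
In Python, from rig import read_state, snapshot, hand_in gives the robot as it stands.
- The arm moves only by the tool step_arm, never from a script. Its argument "rows" is a list of rows, each a list of 7 numbers: the finger opening in mm, from 0 to 87.8, then the shift along the tool's x, y, z in mm, then the turn, a rotation vector about the tool's x, y, z in rad. In form: [[gripper, x, y, z, wx, wy, wz], ...]. A call has exactly 5 rows; each row shifts and turns the commanded pose from where the row before left it, along the tool's axes as they then stand; what a row does not reach is not made up. A row lasts 1/10 s, in which the tool goes at most 50 mm and 8.59 degrees, less where a joint would pass 70% of its speed; a pose out of reach is approached as far as the arm can. A call is refused whole if a number of a shift passes 50 or a number of a turn 0.15, either way. A call with a gripper value outside its range is refused whole. The fingers move at their own pace and stop on an object; "grip_force" is the grip in N (left out, the last holds). Time passes only in rows, so rows that do not move let the fingers close, or fill a call up. It gives the time, the measured TCP pose, the force, the opening and the grip force at its end, in the units of the state.
- read_state(): the state, without advancing time (a new reading comes with each control period).
- snapshot(name): name is "side" or "top"; returns a dict with "image" (480x640x3 uint8, red, green, blue), "fx", "fy", "cx", "cy" (pixels), "view" (4x4, takes a point from world to camera coordinates). Camera axes: x right, y up, looking along -z (the intrinsics and any distortion apply to the point x, -y, -z); pixel columns grow to the right and rows downward; lengths in m; the calibration is good to about 2 mm. A picture is of the moment at which its call begins. There is no depth.
- hand_in(): hands the job in; it is judged then, once.
The state is a dict: "time": time; "joints": joint angles; "qd": joint speeds; "joint_efforts": joint torques, N m; "tcp_pos": TCP position; "ee_rot": TCP orientation; "contact_force": force on the tool from outside, world axes, zero at the start; "torque": the same for the moment, N m; "finger_gap": finger opening in m; "grip_force": force on a finger pad.
Only numpy, scipy, OpenCV 4.12 (cv2) and the standard library are available. Lean on these libraries where they do the work, as an engineer would, in place of code of your own. Each camera call takes 0.05 s, during which the arm holds its last target. There are 200 camera calls.

TASK

Take the single capped 50 ml sample tube from the rack beside the photometer, seat it fully home and upright in the photometer's tube well and let go of it; keep the beam shutter closed until then, because an empty well floods the detector. Then take the shutter's knob, draw it against its spring to the half-open mark without ever pulling it wide open, and finish the program still holding the knob there, since the shutter springs shut when released. Leave the rack and the other things on the bench where they stand.

Things in the scene. Friction and masses are not known exactly. Their poses are not given: they have to be found in the camera images.
- tube: capped conical 50 ml tube, 117 mm tall, 55 g, the only tube in the rack beside the photometer; origin at the centre of its pointed underside, z up along the tube. Screw cap 35 mm in diameter, 100 to 117 mm above the origin, to be grasped from above; the body tapers from 31 mm under the cap to 28 mm at 16 mm above the origin, then to a 9 mm tip
- rack: loose yellow tube rack beside the photometer (another, with three tubes, stands at the far left and is not used), 94 x 158 x 86 mm (x, y, z), hollow, with 3 by 2 square holes 32 mm wide; origin at the centre of its underside. Holes at x = +-22 mm and y = -50, 0, +50 mm; the tube's tip rests 4 mm above the bench, so it must rise 85 mm to leave the rack
- photometer: tube photometer, fixed, on a 120 x 300 mm base plate; origin at the centre of its underside on the bench, z up. Along its y axis (mm): finned lamp housing (+86 to +142), shutter stage (+50), black well block 60 wide (-40), detector (-137 to -87). At most 89 mm high, but for the shutter's carriage and knob. A thin spring barrel sticks out of the stage to x = +109 mm
- well (a point): centre of the mouth of the round tube well, in the top face of the black block, 88 mm above the bench; vertical hole 31.5 mm in diameter and 64 mm deep, its floor 24 mm above the bench. A seated tube has its origin 24 mm above the bench and its cap 36 to 53 mm above this mouth
- knob (a point): grip point on the shutter's knob: an upright knurled metal knob 16 mm in diameter on a flat steel carriage; the point is on its axis, 120 mm above the bench. The knob spans 101 to 136 mm above the bench, the carriage 90 to 96 mm. It is about 95 mm from the well in plan, and moves along the photometer's own -x axis as the shutter opens
- shutter (a joint): travel of the shutter in m: 0 closed, 0.020 half open, 0.040 wide open (hard stop). Opening moves the knob along the photometer's -x axis (away from the spring barrel). The spring pulls it shut with about 2.5 N at 0, 7.5 N at half and 12.5 N wide open. A black pointer on the carriage runs along a white scale whose three long marks are closed, half and open
- reagent_small: small reagent bottle with an orange cap, 38 x 63 mm, bystander; origin at the centre of its underside
- reagent_large: grey reagent bottle with a black cap, 48 x 86 mm, bystander; origin at the centre of its underside
- petri_low: closed petri dish, 60 mm in diameter and 14 mm high, bystander; origin at the centre of its underside
- lab_timer: white lab timer, 64 x 68 x 20 mm, bystander; origin at the centre of its underside

How it is judged:
By the outcome, as a careful person would: the job done as asked, in the order asked, and still so for the second after the job is handed in, while the arm keeps its last pose, push and grip.
It also fails if it takes over 56 s, if anything falls off the work surface, if the arm or the gripper's body presses on something with over 40 N, if the wrist force passes 120 N, or if a joint passes its speed limit or range.

## Working session

There is one attempt and no reset: what is moved stays moved. The work goes in short steps, Python scripts to look and compute and a tool call to move; the robot and the scene stay as the last step left them, time stands still between calls to the robot, and variables do not carry over. Pictures are saved under pics/ and viewed, at most 10 in all, crops included, and the job is handed in when it is done.

Besides the shell and the picture viewer there is one more tool, called after "Call:" as name(argument=value, ...), one argument or row to a line, values as JSON. step_arm: Moves the arm, as the interface text tells. Its arguments: {"type":"object","properties":{"rows":{"type":"array","items":{"type":"array","items":{"type":"number"}}},"grip_force":{"type":"number"}},"required":["rows"]}

```bash
mkdir -p pics; cat > h.py <<'E'
import numpy as np,cv2
from rig import read_state,snapshot,hand_in
def snap(n,f):
    s=snapshot(n); cv2.imwrite(f'pics/{f}.png',cv2.cvtColor(s['image'],cv2.COLOR_RGB2BGR)); np.save(f'pics/{f}.npy',s,allow_pickle=True); return s
def load(f): return np.load(f'pics/{f}.npy',allow_pickle=True).item()
def ray(s,u,v):
    V=np.array(s['view']);R=V[:3,:3];t=V[:3,3]
    d=R.T@np.array([(u-s['cx'])/s['fx'],-(v-s['cy'])/s['fy'],-1]); return -R.T@t,d
def onz(s,u,v,z):
    o,d=ray(s,u,v); return o+d*(z-o[2])/d[2]
def proj(s,p):
    V=np.array(s['view']);c=V[:3,:3]@np.array(p)+V[:3,3]
    return np.array([s['cx']-s['fx']*c[0]/c[2], s['cy']+s['fy']*c[1]/c[2]])
def tri(s1,a,s2,b):
    o1,d1=ray(s1,*a);o2,d2=ray(s2,*b);d1/=np.linalg.norm(d1);d2/=np.linalg.norm(d2)
    k=np.linalg.lstsq(np.c_[d1,-d2],o2-o1,rcond=None)[0];p=o1+d1*k[0];q=o2+d2*k[1]
    return (p+q)/2,np.linalg.norm(p-q)
E
python3 - <<'E'
from h import *
for n in('top','side'):
    s=snap(n,n+'0'); print({k:v for k,v in s.items() if k!='image'}, ray(s,320,240))
print(read_state())
E
```

```text
{'fx': 555.9130385637538, 'fy': 555.9130385637538, 'cx': 326.3349215694318, 'cy': 232.69841805019865, 'view': array([[-1.13663586e-03, -9.99887924e-01, -1.49281035e-02,
         1.60084322e-01],
       [ 9.90740761e-01, -3.15266578e-03,  1.35730635e-01,
        -5.94539555e-01],
       [-1.35762486e-01, -1.46356043e-02,  9.90633306e-01,
        -1.44771533e+00],
       [ 0.00000000e+00,  0.00000000e+00,  0.00000000e+00,
         1.00000000e+00]])} (array([0.3926711 , 0.13700381, 1.51724201]), array([ 0.12276266,  0.02607126, -0.99224593]))
{'fx': 609.4400598937615, 'fy': 609.4400598937615, 'cx': 322.0940819523529, 'cy': 243.16847165530973, 'view': array([[ 0.99993471,  0.00523757, -0.01015595, -0.59658373],
       [ 0.00590041,  0.52446019,  0.85141452, -0.19087786],
       [ 0.00978573, -0.85141886,  0.52439505, -1.16829419],
       [ 0.        ,  0.        ,  0.        ,  1.        ]])} (array([ 0.60910366, -0.89147521,  0.76910499]), array([-0.01319091,  0.85412752, -0.51993366]))
{'time': 0.1, 'joints': array([ 1.14527324e+00,  9.17762945e-02,  1.23172473e+00, -4.37349853e-05,
        1.81979449e+00, -5.66637620e-02]), 'qd': array([-0.0008329 , -0.00218221, -0.00483777,  0.00181642, -0.00240452,
        0.00134201]), 'joint_efforts': array([ 2.26293268e-03, -4.47858489e+01, -4.07569957e+01,  6.99270959e-02,
        2.83949316e-02, -1.23116488e-04]), 'tcp_pos': array([0.21620901, 0.55938489, 0.20364733]), 'ee_rot': array([-1.82706278e-04,  1.83391110e-01,  9.83039661e-01, -8.31863916e-04]), 'contact_force': array([-0.31506009, -0.75331173, -0.01017081]), 'torque': array([-0.0014161 ,  0.00795001, -0.10066153]), 'grip_force': 0.0, 'finger_gap': 0.08764892575936727}
```

View pics/top0.png

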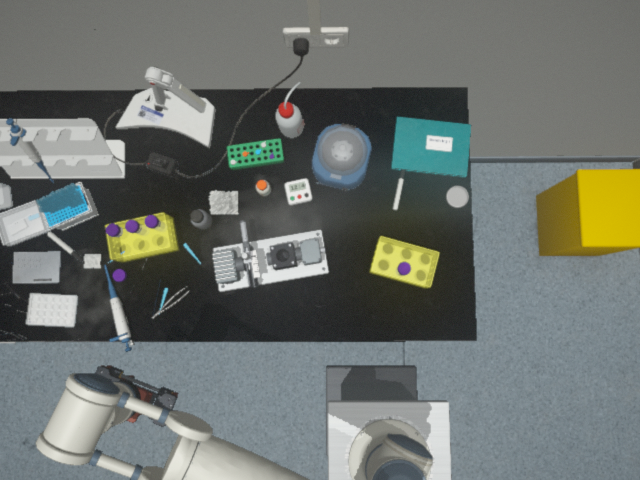

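View pics/side0.png

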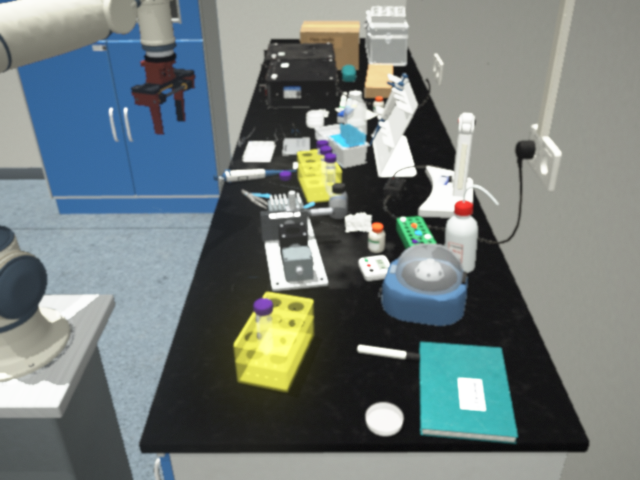

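Top view: the single purple cap in the near rack is at about (404,268), the photometer spans (215–328, 230–290), and the well is near (283,256). Side view: the cap is at (263,306) and the photometer near (290,240). Magnifying both.

```bash
python3 - <<'E'
from h import *
a=load('top0')['image'][215:300,205:335];b=load('side0')['image'][180:295,230:350]
A=cv2.resize(a,None,fx=6,fy=6,interpolation=cv2.INTER_CUBIC)[:, :,::-1]
cv2.imwrite('pics/ct.png',A)
cv2.imwrite('pics/cs.png',cv2.resize(b,None,fx=5,fy=5,interpolation=cv2.INTER_CUBIC)[:,:,::-1])
for n in('top0','side0'):
    s=load(n);h=cv2.cvtColor(s['image'],cv2.COLOR_RGB2HSV)
    m=cv2.inRange(h,(120,90,40),(150,255,255));k,_,st,c=cv2.connectedComponentsWithStats(m)
    for i in range(1,k):
        if st[i,4]>15: print(n,st[i],c[i],onz(s,*c[i],.115))
    m=cv2.inRange(h,(22,100,80),(35,255,255));k,_,st,c=cv2.connectedComponentsWithStats(m)
    for i in range(1,k):
        if st[i,4]>300: 
            ct=cv2.findContours((_==i).astype(np.uint8),0,2)[0][0]; print('Y',cv2.minAreaRect(ct),[onz(s,*q,.086).round(3) for q in cv2.boxPoints(cv2.minAreaRect(ct))])
E
```

```text
top0 [145 215  13  13 123] [150.95121951 220.82113821] [0.61703668 0.60776423 0.115     ]
top0 [126 220  12  12 120] [131.53333333 225.675     ] [0.60461067 0.65727243 0.115     ]
top0 [105 223  14  13 124] [112.09677419 229.58870968] [0.59463551 0.70688731 0.115     ]
top0 [398 263  12  12 111] [403.64864865 268.15315315] [ 0.49407937 -0.03694922  0.115     ]
top0 [112 269  14  13 152] [118.69736842 275.05921053] [0.47816951 0.68406854 0.115     ]
Y ((588.00927734375, 212.0089111328125), (86.36753845214844, 103.56468963623047), 88.9583740234375) [array([ 0.754, -0.391,  0.086]), array([ 0.757, -0.661,  0.086]), array([ 0.531, -0.647,  0.086]), array([ 0.526, -0.383,  0.086])]
Y ((140.78781127929688, 236.99205017089844), (41.408103942871094, 70.45557403564453), 78.11134338378906) [array([0.614, 0.746, 0.086]), array([0.652, 0.566, 0.086]), array([0.545, 0.54 , 0.086]), array([0.507, 0.718, 0.086])]
Y ((404.39971923828125, 261.86102294921875), (64.5021743774414, 39.77188491821289), 15.52410888671875) [array([0.485, 0.051, 0.086]), array([0.585, 0.022, 0.086]), array([ 0.539, -0.137,  0.086]), array([ 0.441, -0.107,  0.086])]
side0 [316 141  20  21 228] [325.85964912 150.44298246] [0.6046156  0.65096182 0.115     ]
side0 [279 170  13  11 106] [284.83962264 174.83018868] [0.50181902 0.49813873 0.115     ]
side0 [253 298  19  16 232] [262.06034483 305.56034483] [ 0.49244769 -0.03740573  0.115     ]
Y ((310.8757019042969, 175.9422149658203), (54.58853530883789, 28.054553985595703), 81.25383758544922) [array([0.511, 0.716, 0.086]), array([0.589, 0.746, 0.086]), array([0.612, 0.412, 0.086]), array([0.546, 0.391, 0.086])]
Y ((273.1219482421875, 338.9024353027344), (70.26209259033203, 106.85984802246094), 24.775142669677734) [array([ 0.434, -0.174,  0.086]), array([0.482, 0.097, 0.086]), array([0.607, 0.001, 0.086]), array([ 0.539, -0.237,  0.086])]
```

View pics/ct.png

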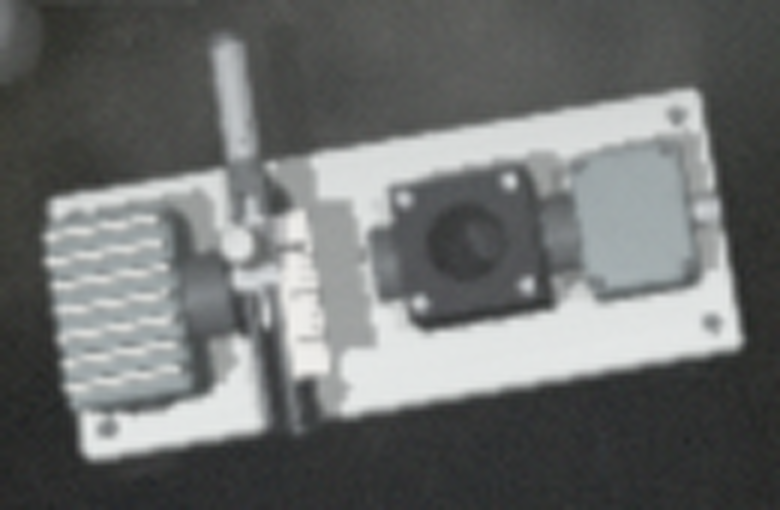

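View pics/cs.png

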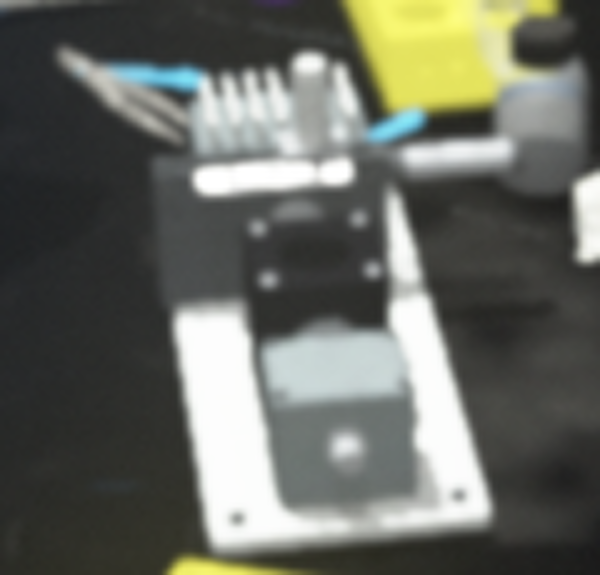

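Top crop: well screws at crop (404,200),(510,180),(527,286),(420,302); knob top at (238,245); plate corners (50,200),(697,90),(742,347),(88,460). Side crop: screws at (258,228),(360,218),(373,270),(268,280); knob top at (309,60).

```bash
python3 - <<'E'
from h import *
t=load('top0');s=load('side0')
T=lambda p:(np.array(p)+.5)/6-.5+[205,215]
S=lambda p:(np.array(p)+.5)/5-.5+[230,180]
ts=[(404,200),(510,180),(527,286),(420,302)];ss=[(258,228),(360,218),(373,270),(268,280)]
wt=np.mean([onz(t,*T(p),.088) for p in ts],0);ws=np.mean([onz(s,*S(p),.088) for p in ss],0)
print('well',wt,ws,tri(t,T(np.mean(ts,0)),s,S(np.mean(ss,0))))
c=[onz(t,*T(p),.008) for p in [(50,200),(697,90),(742,347),(88,460)]]
print('plate',np.array(c).round(4),np.mean(c,0)[:2],[np.linalg.norm(c[i]-c[(i+1)%4]) for i in range(4)])
y=c[0]-c[1]+c[3]-c[2]; x=c[0]-c[3]+c[1]-c[2]
ay=np.arctan2(-y[0],y[1]);ax=np.arctan2(x[1],x[0]);print('yaw',ay,ax)
C=np.mean(c,0)[:2]
for a in (ay,(ay+ax)/2):
    print('well from plate',C-.040*np.array([-np.sin(a),np.cos(a)]))
print('knob',onz(t,*T((238,245)),.136),onz(s,*S((309,60)),.136),tri(t,T((238,245)),s,S((309,60))))
print('cap',tri(t,(403.65,268.15),s,(262.06,305.56)))
# rack outline corners yaw
r=np.array([[ .485,.051],[.585,.022],[.539,-.137],[.441,-.107]]);print('rack',r.mean(0))
q=read_state()['ee_rot'];from scipy.spatial.transform import Rotation as R
print(R.from_quat(q[[1,2,3,0]]).as_matrix().round(3))
E
```

```text
well [0.5310024  0.27245178 0.088     ] [0.5306583  0.27359721 0.088     ] (array([0.53080801, 0.27238329, 0.08852856]), np.float64(0.0001888486756928413))
plate [[0.5584 0.47   0.008 ]
 [0.6082 0.1746 0.008 ]
 [0.4907 0.1542 0.008 ]
 [0.4403 0.4496 0.008 ]] [0.52440379 0.31212127] [np.float64(0.29954970614741094), np.float64(0.11924198023132775), np.float64(0.2996807233020623), np.float64(0.11985662590974834)]
yaw 0.16789143604973775 0.17124812319193936
well from plate [0.53108794 0.2726837 ]
well from plate [0.53115412 0.27269497]
knob [0.52529878 0.36268496 0.136     ] [0.52552725 0.36331889 0.136     ] (array([0.52542053, 0.36265634, 0.1363074 ]), np.float64(0.00030353777336996306))
cap (array([ 0.49325778, -0.03710303,  0.11492274]), np.float64(0.0016916193305977106))
rack [ 0.5125  -0.04275]
[[-0.933  0.361 -0.001]
 [ 0.361  0.933 -0.002]
 [ 0.    -0.002 -1.   ]]
```

Call:
step_arm(
  rows=[
    [87, 0, 0, 0, 0, 0, 0.147],
    [87, 0, 0, 0, 0, 0, 0.147],
    [87, 0, 0, 0, 0, 0, 0.147],
    [87, 0, 0, 0, 0, 0, 0.147],
    [87, 0, 0, 0, 0, 0, 0.147],
  ],
)

```text
time: 0.6
tcp_pos: [0.2162, 0.5595, 0.2039]
ee_rot: [0.0, 0.527, 0.85, -0.001]
contact_force: [-0.5, 0.5, 0.4]
finger_gap: 0.0873
grip_force: 0.0
```

Call:
step_arm(
  rows=[
    [87, 0, 0, 0, 0, 0, 0.147],
    [87, 0, 0, 0, 0, 0, 0.147],
    [87, -20, 5, 0, 0, 0, 0],
    [87, -40, 11, 0, 0, 0, 0],
    [87, -40, 11, 0, 0, 0, 0],
  ],
)

```text
time: 1.1
tcp_pos: [0.26, 0.4648, 0.2036]
ee_rot: [0.0, 0.643, 0.766, -0.001]
contact_force: [0.2, -0.2, 1.1]
finger_gap: 0.0871
grip_force: 0.0
```

Call:
step_arm(
  rows=[
    [87, -45, 12, 0, 0, 0, 0],
    [87, -45, 12, 0, 0, 0, 0],
    [87, -45, 12, 0, 0, 0, 0],
    [87, -45, 12, 0, 0, 0, 0],
    [87, -45, 12, 0, 0, 0, 0],
  ],
)

```text
time: 1.6
tcp_pos: [0.3582, 0.2527, 0.2043]
ee_rot: [0.0, 0.643, 0.766, -0.0]
contact_force: [0.7, 0.1, 0.8]
finger_gap: 0.0869
grip_force: 0.0
```

Call:
step_arm(
  rows=[
    [87, -45, 12, 0, 0, 0, 0],
    [87, -45, 12, 0, 0, 0, 0],
    [87, -45, 12, 0, 0, 0, 0],
    [87, -45, 12, 0, 0, 0, 0],
    [87, -40, 11, 0, 0, 0, 0],
  ],
)

```text
time: 2.1
tcp_pos: [0.4543, 0.0457, 0.2043]
ee_rot: [-0.0, 0.644, 0.765, -0.0]
contact_force: [-0.0, 0.9, 0.1]
finger_gap: 0.087
grip_force: 0.0
```

Call:
step_arm(
  rows=[
    [87, -40, 12, 0, 0, 0, 0],
    [87, -33, 9, 0, 0, 0, 0],
    [87, -15, 4, 0, 0, 0, 0],
    [87, 0, 0, 25, 0, 0, 0],
    [87, 0, 0, 15, 0, 0, 0],
  ],
)

```text
time: 2.6
tcp_pos: [0.4933, -0.0344, 0.1629]
ee_rot: [-0.001, 0.644, 0.765, -0.0]
contact_force: [0.5, 0.6, -1.1]
finger_gap: 0.0868
grip_force: 0.0
```

```bash
python3 - <<'E'
from h import *
st=read_state();print(st['tcp_pos'],st['ee_rot'],st['joints'])
s=snap('side','side1');t=snap('top','top1')
i=s['image'][220:370,170:370];cv2.imwrite('pics/c1.png',cv2.resize(i,None,fx=4,fy=4,interpolation=cv2.INTER_CUBIC)[:,:,::-1])
for p in ([*st['tcp_pos']],[.4935,-.037,.121]):print(p,(proj(s,p)-[170,220])*4)
E
```

```text
[ 0.49329597 -0.03437139  0.162876  ] [-9.26324685e-04  6.43605025e-01  7.65357164e-01 -3.54590117e-04] [-1.38662463e-01 -1.96555822e-01  1.58216501e+00  3.91118842e-04
  1.75792962e+00 -3.10987093e-01]
[np.float64(0.49329596853989777), np.float64(-0.03437138656691311), np.float64(0.1628760005681787)] [363.96100241 249.14614158]
[0.4935, -0.037, 0.121] [369.87605334 330.74356381]
```

View pics/c1.png

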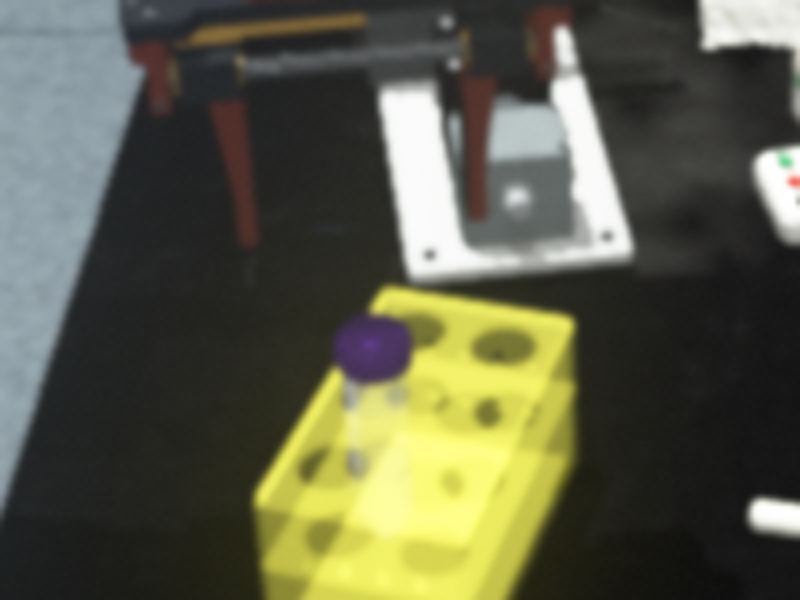

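Side crop: the cap's top centre is near (373,337), where I expected (370,331). The red finger ends are at (248,245) and (478,218), higher than the tip projection, so dark pads may extend below them. Checking that with a brightened crop.

```bash
python3 - <<'E'
from h import *
s=load('side1');st=read_state();print(st['tcp_pos'])
i=s['image'][270:305,215:305].astype(float);i=np.clip((i-5)*5,0,255).astype(np.uint8)
cv2.imwrite('pics/c2.png',cv2.resize(i,None,fx=8,fy=8,interpolation=cv2.INTER_NEAREST)[:,:,::-1])
c=st['tcp_pos'];d=np.array([.9854,.170,0])
for sgn in(-1,1):print((proj(s,c+sgn*.0434*d-[0,0,.017])-[215,270])*8)
for f in('side1','top1'):
    s=load(f);h=cv2.cvtColor(s['image'],cv2.COLOR_RGB2HSV)
    m=cv2.inRange(h,(120,90,40),(150,255,255));k,_,b,cc=cv2.connectedComponentsWithStats(m)
    for j in range(1,k):
        if b[j,4]>50: print(f,b[j],cc[j])
E
```

```text
[ 0.49216364 -0.03363661  0.16149619]
[167.46873952 186.75130787]
[566.97789496 144.58984633]
side1 [316 140  20  22 230] [325.86521739 150.39565217]
side1 [279 170  13  11 114] [284.96491228 175.04385965]
side1 [254 300  18  14 196] [262.26530612 306.48979592]
top1 [145 215  13  12 122] [150.95901639 220.75409836]
top1 [126 220  12  12 119] [131.55462185 225.6302521 ]
top1 [105 223  14  13 125] [112.184 229.496]
top1 [112 269  15  13 152] [118.81578947 274.99342105]
```

View pics/c2.png

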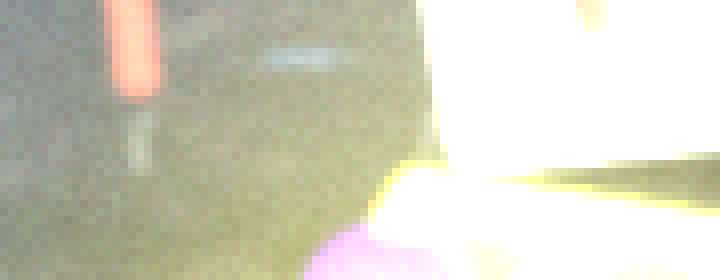

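Brightened crop: a dark pad hangs below the red finger and ends near (140,175), which matches the predicted tip position of (167,187). The pose is confirmed, so I'll descend.

Call:
step_arm(
  rows=[
    [87, -3, 1, 5, 0, 0, 0],
    [87, 0, 0, 15, 0, 0, 0],
    [87, 0, 0, 15, 0, 0, 0],
    [87, 0, 0, 11, 0, 0, 0],
    [87, 0, 0, 5, 0, 0, 0],
  ],
)

```text
time: 3.2
tcp_pos: [0.4944, -0.037, 0.1115]
ee_rot: [-0.001, 0.643, 0.766, -0.001]
contact_force: [0.5, -0.1, 0.1]
finger_gap: 0.0869
grip_force: 0.0
```

Call:
step_arm(
  rows=[
    [30, 0, 0, 0, 0, 0, 0],
    [30, 0, 0, 0, 0, 0, 0],
    [30, 0, 0, 0, 0, 0, 0],
    [30, 0, 0, 0, 0, 0, 0],
    [30, 0, 0, 0, 0, 0, 0],
  ],
  grip_force=20,
)

```text
time: 3.7
tcp_pos: [0.4954, -0.0373, 0.1141]
ee_rot: [0.0, 0.643, 0.766, 0.0]
contact_force: [-0.0, 1.1, -0.4]
finger_gap: 0.0504
grip_force: 0.0
```

Call:
step_arm(
  rows=[
    [30, 0, 0, 0, 0, 0, 0],
    [30, 0, 0, 0, 0, 0, 0],
    [30, 0, 0, 0, 0, 0, 0],
    [30, 0, 0, 0, 0, 0, 0],
    [30, 0, 0, 0, 0, 0, 0],
  ],
)

```text
time: 4.2
tcp_pos: [0.4952, -0.0372, 0.1136]
ee_rot: [-0.0, 0.643, 0.766, -0.0]
contact_force: [-0.1, -0.2, 0.1]
finger_gap: 0.0299
grip_force: 0.0
```

```bash
python3 - <<'E'
from h import *
for _ in range(4): st=read_state();print(st['time'],st['tcp_pos'],st['finger_gap'],st['joints'])
E
```

```text
4.2 [ 0.49520301 -0.03721218  0.11361632] 0.02994870243945043 [-1.43494677e-01 -1.88506047e-01  1.66209764e+00 -3.92187233e-05
  1.66803047e+00 -3.16534323e-01]
4.2 [ 0.49520301 -0.03721218  0.11361632] 0.02994870243945043 [-1.43494677e-01 -1.88506047e-01  1.66209764e+00 -3.92187233e-05
  1.66803047e+00 -3.16534323e-01]
4.2 [ 0.49520301 -0.03721218  0.11361632] 0.02994870243945043 [-1.43494677e-01 -1.88506047e-01  1.66209764e+00 -3.92187233e-05
  1.66803047e+00 -3.16534323e-01]
4.2 [ 0.49520301 -0.03721218  0.11361632] 0.02994870243945043 [-1.43494677e-01 -1.88506047e-01  1.66209764e+00 -3.92187233e-05
  1.66803047e+00 -3.16534323e-01]
```

```bash
python3 - <<'E'
from h import *
s=snap('side','side2');t=snap('top','top2');p=read_state()['tcp_pos']
i=s['image'][230:380,170:370];j=t['image'][200:350,300:500]
cv2.imwrite('pics/c3.png',cv2.resize(np.hstack([i,j]),None,fx=2,fy=4,interpolation=cv2.INTER_CUBIC)[:,:,::-1]) if 0 else cv2.imwrite('pics/c3.png',cv2.resize(s['image'][250:350,210:310],None,fx=6,fy=6,interpolation=cv2.INTER_CUBIC)[:,:,::-1])
print(p,(proj(s,p)-[210,250])*6,(proj(s,p-[0,0,.017])-[210,250])*6)
E
```

```text
[ 0.49522225 -0.03721974  0.11362193] [322.16194397 336.67698916] [325.63534668 382.51922065]
```

View pics/c3.png

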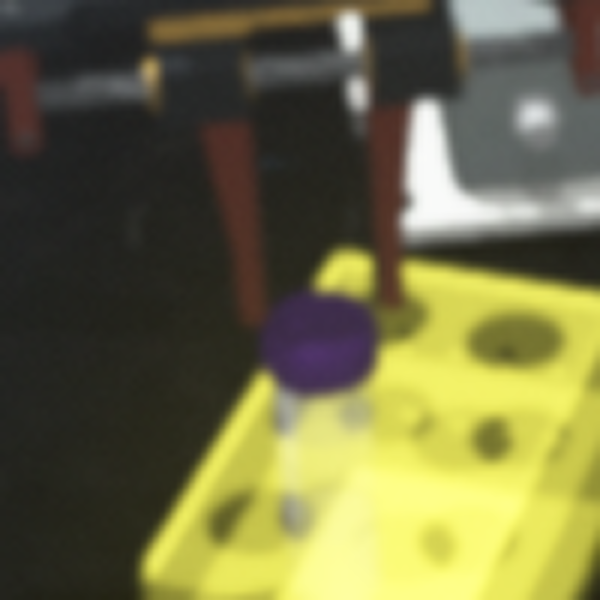

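Fingertips (red ends) are at about full-image (252,304) and (275,301), which is 11 px above the projected tips. The faint "pad" was a mark on the bench. Either z is about 25 mm higher than reported or y is off, and the top view can settle which.

```bash
python3 - <<'E'
from h import *
t=load('top2');s0=load('side0')
p=np.array([.4952,-.0372,.1136])
a=t['image'][200:330,340:470];b=s0['image'][40:140,120:220]
cv2.imwrite('pics/c4.png',np.hstack([cv2.resize(a,(400,400),interpolation=cv2.INTER_CUBIC),cv2.resize(b,(400,400),interpolation=cv2.INTER_CUBIC)])[:,:,::-1])
print((proj(t,p)-[340,200])*400/130,(proj(t,p+[0,0,.061])-[340,200])*400/130)
q=np.array([.2162,.5594,.2036]);d=np.array([.361,.933,0])
for k in(-1,1):
  w=q+k*.0438*d-[0,0,.017];print((proj(s0,w)-[120,40])*4+[400,0])
E
```

```text
[195.91135363 208.45873565] [205.46965895 202.75954735]
[570.04577028 423.38487225]
[647.52014082 374.00739767]
```

View pics/c4.png

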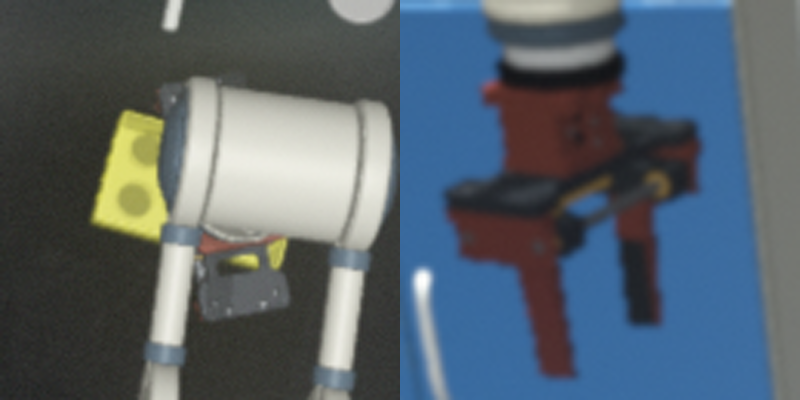

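The same offset shows at the start pose: tips at (560,375) and (640,322), predicted at (570,423) and (647,374). So the real fingertips stand about 25 mm higher than the state suggests, just above the cap. I'll open, go down a little and look again.

Call:
step_arm(
  rows=[
    [87, 0, 0, 0, 0, 0, 0],
    [87, 0, 0, 0, 0, 0, 0],
    [87, 0, 0, 0, 0, 0, 0],
    [87, 0, 0, 0, 0, 0, 0],
    [87, 0, 0, 0, 0, 0, 0],
  ],
)

```text
time: 4.8
tcp_pos: [0.4952, -0.0373, 0.1136]
ee_rot: [0.0, 0.643, 0.766, -0.0]
contact_force: [0.2, 0.6, -0.6]
finger_gap: 0.0663
grip_force: 0.0
```

Call:
step_arm(
  rows=[
    [87, 0, 0, 0, 0, 0, 0],
    [87, 0, 0, 0, 0, 0, 0],
    [87, 0, 0, 4, 0, 0, 0],
    [87, 0, 0, 4, 0, 0, 0],
    [87, 0, 0, 4, 0, 0, 0],
  ],
)

```text
time: 5.3
tcp_pos: [0.4951, -0.0372, 0.101]
ee_rot: [-0.0, 0.643, 0.766, -0.0]
contact_force: [0.5, 0.0, -0.3]
finger_gap: 0.087
grip_force: 0.0
```

```bash
python3 - <<'E'
from h import *
t=snap('top','top3');s=snap('side','side3');st=read_state();print(st['tcp_pos'],st['contact_force'])
p=st['tcp_pos'];d=np.array([.9854,.170,0])
for k in(-1,1):print((proj(s,p+k*.0434*d-[0,0,.017])-[200,250])*6)
cv2.imwrite('pics/c5.png',cv2.resize(s['image'][250:340,200:320],None,fx=6,fy=6,interpolation=cv2.INTER_CUBIC)[:,:,::-1])
E
```

```text
[ 0.49472484 -0.03717515  0.10054499] [-0.05652164  0.23221321  0.37212335]
[240.10281971 433.5951269 ]
[531.54889077 400.94985784]
```

View pics/c5.png

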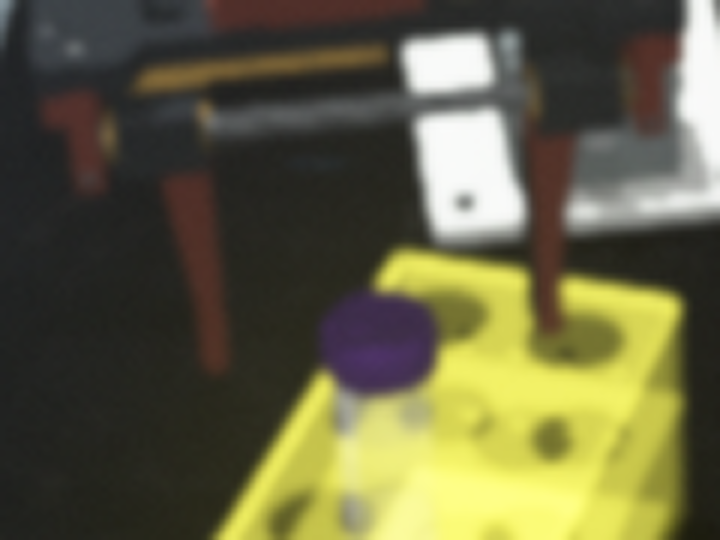

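Fingertips are now at (215,375) and (548,332) in the crop, level with the cap's upper half. I'll close gently as a probe, since a gap of about 35 mm would mean I have the cap.

Call:
step_arm(
  rows=[
    [32, 0, 0, 0, 0, 0, 0],
    [32, 0, 0, 0, 0, 0, 0],
    [32, 0, 0, 0, 0, 0, 0],
    [32, 0, 0, 0, 0, 0, 0],
    [32, 0, 0, 0, 0, 0, 0],
  ],
  grip_force=8,
)

```text
time: 5.9
tcp_pos: [0.4953, -0.0372, 0.1018]
ee_rot: [0.0, 0.643, 0.766, 0.0]
contact_force: [-0.6, -0.1, -0.3]
finger_gap: 0.0507
grip_force: 0.0
```

Call:
step_arm(
  rows=[
    [32, 0, 0, 0, 0, 0, 0],
    [32, 0, 0, 0, 0, 0, 0],
    [32, 0, 0, 0, 0, 0, 0],
    [32, 0, 0, 0, 0, 0, 0],
    [32, 0, 0, 0, 0, 0, 0],
  ],
)

```text
time: 6.4
tcp_pos: [0.4951, -0.0372, 0.1017]
ee_rot: [-0.0, 0.643, 0.766, -0.0]
contact_force: [-0.4, -0.8, 0.1]
finger_gap: 0.0317
grip_force: 0.4
```

```bash
python3 - <<'E'
from h import *
s=snap('side','side4');t=snap('top','top4');print(read_state()['tcp_pos'],read_state()['finger_gap'])
for f in ('side0','side1','side3','side4'):
    im=load(f)['image'];h=cv2.cvtColor(im,cv2.COLOR_RGB2HSV)
    m=cv2.inRange(h,(120,90,40),(150,255,255))[290:325,240:290]
    ys,xs=np.where(m);print(f,'cap',xs.mean()+240,ys.mean()+290,xs.min()+240,xs.max()+240,ys.min()+290,ys.max()+290)
    r=((cv2.inRange(h,(0,90,40),(12,255,255))|cv2.inRange(h,(170,90,40),(180,255,255)))>0)
    k,l,b,c=cv2.connectedComponentsWithStats(r.astype(np.uint8))
    for j in range(1,k):
        if b[j,4]>25 and b[j,1]<330 and b[j,0]<350: print('  red',b[j], [np.where(l==j)[1][np.where(l==j)[0]>=b[j,1]+b[j,3]-3].mean()])
E
```

```text
[ 0.4951675  -0.03724124  0.10163391] 0.03247134174021248
side0 cap 262.0603448275862 305.5603448275862 253 271 298 313
  red [141  61  34  23 532] [np.float64(156.69767441860466)]
  red [175  91   7   9  52] [np.float64(178.26315789473685)]
  red [133  93  29  40 403] [np.float64(158.64705882352942)]
side1 cap 262.265306122449 306.48979591836735 254 271 300 313
  red [227 179  41  41 840] [np.float64(244.672131147541)]
  red [302 222  11  17  87] [np.float64(304.4)]
  red [204 231   9  14  73] [np.float64(209.85714285714286)]
  red [285 239   9  35 157] [np.float64(289.0)]
  red [223 246  11  36 206] [np.float64(231.5)]
side3 cap 262.0927835051546 306.61340206185565 254 270 300 313
  red [231 213  40  42 795] [np.float64(247.58)]
  red [304 256   8  14  72] [np.float64(307.09090909090907)]
  red [207 266  11  13  83] [np.float64(214.5)]
  red [288 272   7  32 138] [np.float64(290.75)]
  red [227 279  11  33 206] [np.float64(235.14285714285714)]
side4 cap 262.9157894736842 306.4315789473684 256 271 299 313
  red [231 213  40  41 808] [np.float64(247.53731343283582)]
  red [304 255   9  14  72] [np.float64(307.5)]
  red [207 265  11  14  82] [np.float64(214.6153846153846)]
  red [272 274   6  31 117] [np.float64(275.0)]
  red [243 276  11  34 205] [np.float64(251.75)]
```

Call:
step_arm(
  rows=[
    [26, 0, 0, 0, 0, 0, 0],
    [22, 0, 0, 0, 0, 0, 0],
    [22, 0, 0, 0, 0, 0, 0],
    [22, 0, 0, 0, 0, 0, 0],
    [22, 0, 0, 0, 0, 0, 0],
  ],
)

```text
time: 7.0
tcp_pos: [0.4947, -0.0378, 0.1028]
ee_rot: [0.0, 0.644, 0.765, -0.001]
contact_force: [-5.9, -0.4, 7.0]
finger_gap: 0.0223
grip_force: 4.8
```

```bash
python3 - <<'E'
from h import *
s=snap('side','side5');t=snap('top','top5')
a=s['image'][235:335,200:330];b=t['image'][215:315,350:450]
A=cv2.resize(a,(520,400),interpolation=cv2.INTER_CUBIC);
b=np.clip(b.astype(float)*1.6,0,255).astype(np.uint8)
B=cv2.resize(b,(600,600),interpolation=cv2.INTER_CUBIC)
np.save('pics/A.npy',A);np.save('pics/B.npy',B)
h=cv2.cvtColor(s['image'],cv2.COLOR_RGB2HSV);m=cv2.inRange(h,(120,90,40),(150,255,255))[290:325,240:290]
ys,xs=np.where(m);print('cap',xs.mean()+240,ys.mean()+290,xs.min()+240,xs.max()+240,ys.min()+290,ys.max()+290)
E
```

```text
cap 264.0662251655629 306.9072847682119 258 271 300 313
```

Call:
step_arm(
  rows=[
    [60, 0, 0, 0, 0, 0, 0],
    [87, 0, 0, 0, 0, 0, 0],
    [87, 0, 0, 0, 0, 0, 0],
    [87, 0, 0, 0, 0, 0, 0],
    [87, 0, 0, 0, 0, 0, 0],
  ],
)

```text
time: 7.6
tcp_pos: [0.4952, -0.0372, 0.1014]
ee_rot: [-0.0, 0.643, 0.766, -0.0]
contact_force: [0.0, 0.5, 0.4]
finger_gap: 0.0585
grip_force: 0.0
```

Call:
step_arm(
  rows=[
    [87, 0, 0, -20, 0, 0, 0],
    [87, 0, 0, -20, 0, 0, 0],
    [87, 0, 0, 0, 0, 0, 0],
    [87, 0, 0, 0, 0, 0, 0],
    [87, 0, 0, 0, 0, 0, 0],
  ],
)

```text
time: 8.1
tcp_pos: [0.4947, -0.0372, 0.1402]
ee_rot: [-0.001, 0.643, 0.766, -0.0]
contact_force: [-0.9, -0.2, -0.6]
finger_gap: 0.0872
grip_force: 0.0
```

```bash
python3 - <<'E'
from h import *
s=snap('side','side6');t=snap('top','top6');st=read_state();print(st['tcp_pos'],st['joints'],st['finger_gap'])
a=s['image'][180:330,190:340];b=t['image'][190:330,350:470]
g=lambda x:np.clip(255*(x/255.)**.6,0,255).astype(np.uint8)
A=cv2.resize(g(a),(450,450),interpolation=cv2.INTER_CUBIC);B=cv2.resize(g(b),None,fx=2.9,fy=2.9,interpolation=cv2.INTER_CUBIC)
print(A.shape,B.shape)
# side by side 450 + 348 =798
H=np.zeros((450,798,3),np.uint8);H[:,:450]=A;H[:B.shape[0],450:]=B;cv2.imwrite('pics/c6.png',H[:,:,::-1])
h=cv2.cvtColor(s['image'],cv2.COLOR_RGB2HSV);m=cv2.inRange(h,(120,90,40),(150,255,255))[290:325,240:290]
ys,xs=np.where(m);print('cap',xs.mean()+240,ys.mean()+290,xs.min()+240,xs.max()+240,ys.min()+290,ys.max()+290)
E
```

```text
[ 0.49465276 -0.0371612   0.14022937] [-1.43559280e-01 -1.91669594e-01  1.61785440e+00 -2.91571882e-05
  1.71751482e+00 -3.16543303e-01] 0.087186291027636
(450, 450, 3) (406, 348, 3)
cap 263.4756756756757 306.7189189189189 256 272 300 313
```

View pics/c6.png

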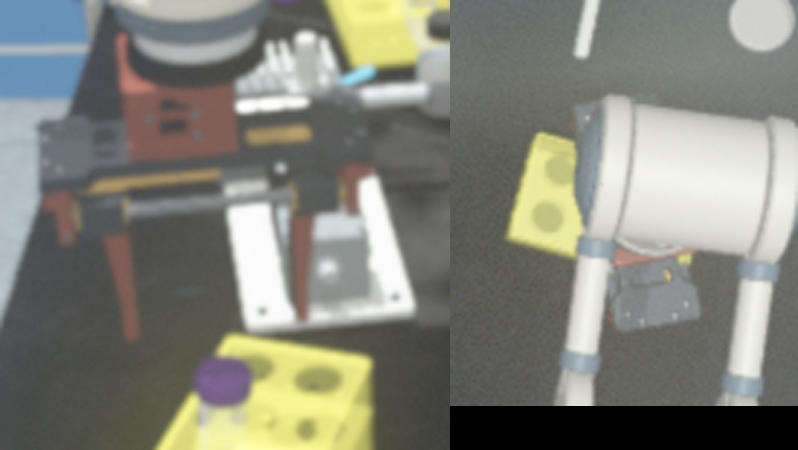

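Composite: in the side half, the fingertips are at (132,338) and (302,318) and the crossbar's left end runs (40,120)–(42,163). In the top half, the crossbar's near end edge runs from (618,330) to (698,317). I'll triangulate that edge against the reported pose.

```bash
python3 - <<'E'
from h import *
s=load('side6');t=load('top6')
T=lambda x,y:(350+(x-450)/2.9,190+y/2.9);S=lambda x,y:(190+x/3,180+y/3)
p=read_state()['tcp_pos'];ex=np.array([.9854,.170,0]);ey=np.array([-.17,.9854,0])
for a,b in(((618,330),(40,120)),((698,317),(42,163)),((698,317),(40,190))):
    q,e=tri(t,T(*a),s,S(*b));d=q-p;print(q.round(4),e.round(4),'rel x',d@ex,'y',d@ey,'z',d[2])
for z in (.2,.22,.24,.26,.28):
    m=onz(t,*T(658,323.5),z)-p;print(z,m@ex,m@ey)
# tips: midpoint ray in side
u=S((132+302)/2,(338+318)/2)
for z in (.123,.135,.148,.16):print('tip',z,onz(s,*u,z))
for z in (.08,.1,.115):
    print(z,onz(s,262.2,306.6,z))
E
```

```text
[ 0.4044 -0.024   0.2806] 0.0018 rel x -0.08666691909033997 y 0.02825720003587899 z 0.14037212904631885
[ 0.4152 -0.0832  0.2884] 0.0043 rel x -0.08608739767209521 y -0.0318919264726616 z 0.14814414067784737
[ 0.4143 -0.0861  0.2739] 0.0019 rel x -0.08749945982518288 y -0.03454983822335278 z 0.1337037891920479
0.2 -0.08906817507695594 -0.015075520426931716
0.22 -0.08879209071425201 -0.011977614383603565
0.24 -0.08851600635154812 -0.008879708340275435
0.26 -0.08823992198884424 -0.005781802296947273
0.28 -0.08796383762614032 -0.0026838962536191503
tip 0.123 [4.90096884e-01 2.28048173e-05 1.23000000e-01]
tip 0.135 [ 0.49230718 -0.01653484  0.135     ]
tip 0.148 [ 0.49470166 -0.03447229  0.148     ]
tip 0.16 [ 0.49691195 -0.05102993  0.16      ]
0.08 [0.48674444 0.00514921 0.08      ]
0.1 [ 0.49029569 -0.02087366  0.1       ]
0.115 [ 0.49295913 -0.04039081  0.115     ]
```

The crossbar edge agrees with the state in x and y: rel x is −87 mm against the nominal −89, and the edge is centred within 2 mm in y. So only the height is off. The tips really sit about 18 mm above the reported TCP z, which fits the touch on the cap top at reported z 0.102. I'll go down to a reported z of about 0.080.

Call:
step_arm(
  rows=[
    [87, 0, 0, 15, 0, 0, 0],
    [87, 0, 0, 20, 0, 0, 0],
    [87, 0, 0, 10, 0, 0, 0],
    [87, 0, 0, 5, 0, 0, 0],
    [87, 0, 0, 3, 0, 0, 0],
  ],
)

```text
time: 8.7
tcp_pos: [0.4949, -0.0372, 0.0878]
ee_rot: [-0.0, 0.643, 0.766, -0.0]
contact_force: [-1.0, 0.1, 1.0]
finger_gap: 0.0869
grip_force: 0.0
```

Call:
step_arm(
  rows=[
    [87, 0, 0, 2, 0, 0, 0],
    [87, 0, 0, 2, 0, 0, 0],
    [87, 0, 0, 2, 0, 0, 0],
    [87, 0, 0, 1, 0, 0, 0],
    [87, 0, 0, 0, 0, 0, 0],
  ],
)

```text
time: 9.2
tcp_pos: [0.4952, -0.0373, 0.0817]
ee_rot: [0.0, 0.643, 0.766, 0.0]
contact_force: [0.1, -0.8, -0.6]
finger_gap: 0.0867
grip_force: 0.0
```

Call:
step_arm(
  rows=[
    [31, 0, 0, 0, 0, 0, 0],
    [31, 0, 0, 0, 0, 0, 0],
    [31, 0, 0, 0, 0, 0, 0],
    [31, 0, 0, 0, 0, 0, 0],
    [31, 0, 0, 0, 0, 0, 0],
  ],
  grip_force=10,
)

```text
time: 9.7
tcp_pos: [0.4952, -0.0372, 0.0817]
ee_rot: [0.0, 0.643, 0.766, 0.0]
contact_force: [-0.9, 0.2, 0.2]
finger_gap: 0.0508
grip_force: 0.0
```

Call:
step_arm(
  rows=[
    [31, 0, 0, 0, 0, 0, 0],
    [31, 0, 0, 0, 0, 0, 0],
    [31, 0, 0, 0, 0, 0, 0],
    [31, 0, 0, 0, 0, 0, 0],
    [31, 0, 0, 0, 0, 0, 0],
  ],
)

```text
time: 10.2
tcp_pos: [0.4952, -0.0372, 0.0817]
ee_rot: [0.0, 0.643, 0.766, 0.0]
contact_force: [0.4, -0.1, -0.1]
finger_gap: 0.0339
grip_force: 10.0
```

Gripped: the gap is 33.9 mm at 10 N. Firming up the grip and lifting.

Call:
step_arm(
  rows=[
    [28, 0, 0, 0, 0, 0, 0],
    [28, 0, 0, -5, 0, 0, 0],
    [28, 0, 0, -10, 0, 0, 0],
    [28, 0, 0, -15, 0, 0, 0],
    [28, 0, 0, -20, 0, 0, 0],
  ],
  grip_force=25,
)

```text
time: 10.7
tcp_pos: [0.4949, -0.0372, 0.1327]
ee_rot: [-0.0, 0.643, 0.766, -0.0]
contact_force: [0.4, -0.5, -0.5]
finger_gap: 0.0337
grip_force: 25.0
```

Call:
step_arm(
  rows=[
    [28, 0, 0, -20, 0, 0, 0],
    [28, 0, 0, -20, 0, 0, 0],
    [28, 0, 0, -20, 0, 0, 0],
    [28, 0, 0, -15, 0, 0, 0],
    [28, 0, 0, 0, 0, 0, 0],
  ],
)

```text
time: 11.2
tcp_pos: [0.4962, -0.0374, 0.2102]
ee_rot: [0.002, 0.643, 0.766, 0.001]
contact_force: [0.5, -0.2, -0.6]
finger_gap: 0.0338
grip_force: 25.0
```

```bash
python3 - <<'E'
from h import *
st=read_state();print(st['tcp_pos'],st['finger_gap'],st['contact_force'])
s=snap('side','side7');t=snap('top','top7')
for f in ('side7','top7'):
    h=cv2.cvtColor(load(f)['image'],cv2.COLOR_RGB2HSV);m=cv2.inRange(h,(120,90,40),(150,255,255));k,_,b,c=cv2.connectedComponentsWithStats(m)
    for i in range(1,k):
        if b[i,4]>40: print(f,b[i],c[i].round(1))
    m=cv2.inRange(h,(22,100,80),(35,255,255));k,_,b,c=cv2.connectedComponentsWithStats(m)
    for i in range(1,k):
        if b[i,4]>300: print(f,'Y',b[i],c[i].round(1))
st_=[.4935,-.037]
for z in(.22,.23,.24,.25):print(z,proj(s,[.495,-.0372,z]))
E
```

```text
[ 0.49622961 -0.03735932  0.21024999] 0.03382091262521296 [ 0.50892865 -0.24798353 -0.58147025]
side7 [316 140  20  22 231] [325.9 150.4]
side7 [279 170  13   8  77] [284.8 173.5]
side7 [250 236  20  17 277] [259.1 244.2]
side7 Y [296 148  34  55 984] [313.5 173.2]
side7 Y [ 232  291   82  101 6066] [273.9 340.6]
top7 [145 215  13  13 123] [151.  220.8]
top7 [126 220  12  12 118] [131.5 225.7]
top7 [106 223  13  13 124] [112.2 229.5]
top7 [112 269  15  13 152] [118.7 275. ]
top7 Y [ 536  168  104   88 8136] [590.3 213.4]
top7 Y [ 106  212   73   50 2207] [143.7 239.9]
top7 Y [369 236  31  45 981] [385.1 258.3]
0.22 [259.70855075 255.25394323]
0.23 [259.32380596 250.18505988]
0.24 [258.93504977 245.0633276 ]
0.25 [258.54221911 239.88791552]
```

Call:
step_arm(
  rows=[
    [28, 15, 4, 0, 0, 0, 0],
    [28, 35, 10, 0, 0, 0, 0],
    [28, 45, 13, 0, 0, 0, 0],
    [28, 45, 13, 0, 0, 0, 0],
    [28, 45, 13, 0, 0, 0, 0],
  ],
)

```text
time: 11.8
tcp_pos: [0.515, 0.1557, 0.2051]
ee_rot: [-0.001, 0.644, 0.765, -0.001]
contact_force: [1.3, 0.4, 0.1]
finger_gap: 0.0336
grip_force: 25.0
```

Call:
step_arm(
  rows=[
    [28, 45, 13, 0, 0, 0, 0],
    [28, 35, 11, 0, 0, 0, 0],
    [28, 24, 7, 0, 0, 0, 0],
    [28, 10, 3, 0, 0, 0, 0],
    [28, 0, 0, 0, 0, 0, 0],
  ],
)

```text
time: 12.3
tcp_pos: [0.5289, 0.2729, 0.205]
ee_rot: [-0.001, 0.643, 0.766, -0.001]
contact_force: [0.1, -0.8, -1.0]
finger_gap: 0.0334
grip_force: 25.0
```

Call:
step_arm(
  rows=[
    [28, 0, 0, 10, 0, 0, 0],
    [28, 0, 0, 10, 0, 0, 0],
    [28, 0, 0, 5, 0, 0, 0],
    [28, 0, 0, 0, 0, 0, 0],
    [28, 0, 0, 0, 0, 0, 0],
  ],
)

```text
time: 12.8
tcp_pos: [0.5294, 0.2717, 0.1816]
ee_rot: [-0.0, 0.644, 0.765, -0.0]
contact_force: [0.0, -0.5, 0.2]
finger_gap: 0.0341
grip_force: 25.0
```

```bash
python3 - <<'E'
from h import *
st=read_state();p=st['tcp_pos'];print(p,st['finger_gap'],st['contact_force'],st['ee_rot'])
s=snap('side','side8');t=snap('top','top8')
h=cv2.cvtColor(s['image'],cv2.COLOR_RGB2HSV);m=cv2.inRange(h,(120,90,40),(150,255,255));k,_,b,c=cv2.connectedComponentsWithStats(m)
for i in range(1,k):
    if b[i,4]>40: print(b[i],c[i].round(1))
zc=p[2]+(.1145-.0817)
print('exp',proj(s,[p[0],p[1],zc]),zc)
e=proj(s,[p[0]+.01,p[1],zc])-proj(s,[p[0],p[1],zc]);f=proj(s,[p[0],p[1]+.01,zc])-proj(s,[p[0],p[1],zc]);print('px/cm',e,f)
ex=np.array([.9854,.170]);ey=np.array([-.17,.9854]);d=np.array([.531,.2725])-p[:2];print('to go x_t',d@ey*1000,'y_t',d@ex*1000)
E
```

```text
[0.52943273 0.27172265 0.18161017] 0.03405537878764818 [ 0.01287749 -0.45412129  0.18435939] [-1.98258941e-05  6.43652217e-01  7.65318114e-01 -8.40299126e-05]
[320 147  16  15 126] [327.8 154.7]
[282 170  16  15 187] [289.  177.4]
exp [289.79732974 177.89719506] 0.21441017174836507
px/cm [ 4.75130791 -0.03303361] [ 0.2378075  -2.04607002]
to go x_t 0.49956733392716146 y_t 1.6765371372292748
```

Call:
step_arm(
  rows=[
    [28, 0, 2, 4, 0, 0, 0],
    [28, 0, 0, 8, 0, 0, 0],
    [28, 0, 0, 8, 0, 0, 0],
    [28, 0, 0, 8, 0, 0, 0],
    [28, 0, 0, 4, 0, 0, 0],
  ],
)

```text
time: 13.4
tcp_pos: [0.5325, 0.2729, 0.1497]
ee_rot: [0.001, 0.643, 0.765, 0.001]
contact_force: [3.7, 0.4, 2.3]
finger_gap: 0.0335
grip_force: 25.0
```

Call:
step_arm(
  rows=[
    [28, 0, 0, 3, 0, 0, 0],
    [28, 0, 0, 3, 0, 0, 0],
    [28, 0, 0, 3, 0, 0, 0],
    [28, 0, 0, 3, 0, 0, 0],
    [28, 0, 0, 0, 0, 0, 0],
  ],
)

```text
time: 13.9
tcp_pos: [0.5325, 0.2727, 0.1379]
ee_rot: [0.001, 0.643, 0.765, 0.001]
contact_force: [5.5, 1.3, 0.3]
finger_gap: 0.0335
grip_force: 25.0
```

Call:
step_arm(
  rows=[
    [28, 0, 1, 0, 0, 0, 0],
    [28, 0, 0, 3, 0, 0, 0],
    [28, 0, 0, 3, 0, 0, 0],
    [28, 0, 0, 3, 0, 0, 0],
    [28, 0, 0, 0, 0, 0, 0],
  ],
)

```text
time: 14.4
tcp_pos: [0.5326, 0.2728, 0.1281]
ee_rot: [0.0, 0.643, 0.766, 0.0]
contact_force: [5.5, 0.9, 0.4]
finger_gap: 0.0336
grip_force: 25.0
```

Call:
step_arm(
  rows=[
    [28, 0, 1.5, 0, 0, 0, 0],
    [28, 0, 0, 3, 0, 0, 0],
    [28, 0, 0, 3, 0, 0, 0],
    [28, 0, 0, 3, 0, 0, 0],
    [28, 0, 0, 0, 0, 0, 0],
  ],
)

```text
time: 14.9
tcp_pos: [0.5334, 0.2729, 0.1185]
ee_rot: [-0.0, 0.643, 0.766, -0.001]
contact_force: [1.6, 0.2, -2.0]
finger_gap: 0.0335
grip_force: 25.0
```

Call:
step_arm(
  rows=[
    [28, 0, 0.3, 3, 0, 0, 0],
    [28, 0, 0, 3, 0, 0, 0],
    [28, 0, 0, 3, 0, 0, 0],
    [28, 0, 0, 3, 0, 0, 0],
    [28, 0, 0, 0, 0, 0, 0],
  ],
)

```text
time: 15.4
tcp_pos: [0.5338, 0.273, 0.1068]
ee_rot: [-0.0, 0.643, 0.766, -0.001]
contact_force: [0.3, -0.2, -0.3]
finger_gap: 0.0339
grip_force: 25.0
```

Call:
step_arm(
  rows=[
    [28, 0, 0, 1, 0, 0, 0],
    [28, 0, 0, 1, 0, 0, 0],
    [28, 0, 0, 1, 0, 0, 0],
    [28, 0, 0, 1, 0, 0, 0],
    [28, 0, 0, 0, 0, 0, 0],
  ],
)

```text
time: 15.9
tcp_pos: [0.5341, 0.2731, 0.1034]
ee_rot: [-0.0, 0.643, 0.766, -0.0]
contact_force: [0.3, 0.0, -1.4]
finger_gap: 0.0338
grip_force: 25.0
```

Call:
step_arm(
  rows=[
    [28, 0, 0, 1, 0, 0, 0],
    [28, 0, 0, 1, 0, 0, 0],
    [28, 0, 0, 1, 0, 0, 0],
    [28, 0, 0, 0, 0, 0, 0],
    [28, 0, 0, 0, 0, 0, 0],
  ],
)

```text
time: 16.4
tcp_pos: [0.5344, 0.2733, 0.1014]
ee_rot: [0.0, 0.643, 0.766, 0.001]
contact_force: [-0.7, -0.2, 5.1]
finger_gap: 0.0336
grip_force: 25.0
```

Floor contact at a reported z of 0.1014, against the predicted 0.1017. One light push, then release and rise.

Call:
step_arm(
  rows=[
    [28, 0, 0, 1, 0, 0, 0],
    [28, 0, 0, 0, 0, 0, 0],
    [60, 0, 0, 0, 0, 0, 0],
    [87, 0, 0, 0, 0, 0, 0],
    [87, 0, 0, 0, 0, 0, 0],
  ],
)

```text
time: 16.9
tcp_pos: [0.5339, 0.2729, 0.0988]
ee_rot: [-0.0, 0.643, 0.766, -0.001]
contact_force: [1.1, -0.1, -0.1]
finger_gap: 0.0541
grip_force: 0.0
```

Call:
step_arm(
  rows=[
    [87, 0, 0, 0, 0, 0, 0],
    [87, 0, 0, 0, 0, 0, 0],
    [87, 0, 0, -10, 0, 0, 0],
    [87, 0, 0, -25, 0, 0, 0],
    [87, 0, 0, -25, 0, 0, 0],
  ],
)

```text
time: 17.4
tcp_pos: [0.5339, 0.273, 0.1605]
ee_rot: [-0.0, 0.643, 0.766, -0.0]
contact_force: [-0.3, -0.4, -0.0]
finger_gap: 0.0865
grip_force: 0.0
```

```bash
python3 - <<'E'
from h import *
st=read_state();print(st['tcp_pos'],st['finger_gap'],st['contact_force'])
s=snap('side','side9');t=snap('top','top9')
for f in('side9','top9'):
    h=cv2.cvtColor(load(f)['image'],cv2.COLOR_RGB2HSV);m=cv2.inRange(h,(120,90,40),(150,255,255));k,_,b,c=cv2.connectedComponentsWithStats(m)
    for i in range(1,k):
        if b[i,4]>40: print(f,b[i],c[i].round(1))
for z in(.1345,.1385,.1425):print(z,proj(s,[.531,.2725,z]))
E
```

```text
[0.53386711 0.27297851 0.16046724] 0.08649406754189631 [-0.32683609 -0.38146763 -0.04648868]
side9 [279 170  13  11 114] [285. 175.]
side9 [287 206  14  12 140] [293.6 211.8]
top9 [145 215  13  12 122] [151.  220.8]
top9 [126 220  12  12 117] [131.5 225.7]
top9 [105 223  14  13 124] [112.2 229.5]
top9 [112 269  15  13 152] [118.7 275. ]
0.1345 [291.9311669  211.10590276]
0.1385 [291.86460494 209.48561599]
0.1425 [291.79783151 207.8601812 ]
```

Cap centroid is at (293.6,211.8), against an expected row of 211.1 when seated, so the tube is at seated height. Moving over the knob with the jaws narrowed.

Call:
step_arm(
  rows=[
    [87, 10, 1, -5, 0, 0, 0],
    [70, 25, 2, 0, 0, 0, 0],
    [60, 30, 3, 0, 0, 0, 0],
    [50, 18, 2, 0, 0, 0, 0],
    [50, 7, 0.5, 5, 0, 0, 0],
  ],
)

```text
time: 18.0
tcp_pos: [0.5264, 0.3652, 0.1588]
ee_rot: [-0.0, 0.643, 0.766, -0.0]
contact_force: [-0.7, 0.4, 0.2]
finger_gap: 0.0586
grip_force: 0.0
```

Call:
step_arm(
  rows=[
    [50, 0, 0, 10, 0, 0, 0],
    [50, 0, 0, 5, 0, 0, 0],
    [50, 0, 0, 0, 0, 0, 0],
    [50, 0, 0, 0, 0, 0, 0],
    [50, 0, 0, 0, 0, 0, 0],
  ],
)

```text
time: 18.5
tcp_pos: [0.5274, 0.3627, 0.1452]
ee_rot: [0.0, 0.644, 0.765, 0.0]
contact_force: [0.5, -0.0, -0.1]
finger_gap: 0.0504
grip_force: 0.0
```

```bash
python3 - <<'E'
from h import *
st=read_state();p=st['tcp_pos'];print(p,st['finger_gap'],st['contact_force'])
s=snap('side','side10');t=snap('top','top10')
for f in('side9','side10','top10'):
    im=load(f)['image'];h=cv2.cvtColor(im,cv2.COLOR_RGB2HSV);m=cv2.inRange(h,(120,90,40),(150,255,255));k,_,b,c=cv2.connectedComponentsWithStats(m)
    for i in range(1,k):
        if b[i,4]>40: print(f,b[i],c[i].round(1))
    r=((cv2.inRange(h,(0,90,40),(12,255,255))|cv2.inRange(h,(170,90,40),(180,255,255)))>0)
    k,l,b,c=cv2.connectedComponentsWithStats(r.astype(np.uint8))
    for j in range(1,k):
        if b[j,4]>25 and 200<b[j,0]<360: print('  red',b[j], np.where(l==j)[1][np.where(l==j)[0]>=b[j,1]+b[j,3]-3].mean())
print('knob top px',proj(s,[.5254,.3629,.136]))
d=np.array([.9854,.17,0])
for z in(.010,.017):print([ (proj(s,p+[0,0,z]+k*.027*d-np.array([-.17,.985,0])*.01)) for k in(-1,1)])
g=cv2.cvtColor(s['image'],cv2.COLOR_RGB2GRAY)
print(g[180:206:2,278:308])
E
```

```text
[0.52742744 0.36270107 0.14521036] 0.05036344499068279 [ 0.45465272 -0.02783675 -0.11612395]
side9 [279 170  13  11 114] [285. 175.]
side9 [287 206  14  12 140] [293.6 211.8]
  red [268 113  33  32 623] 283.6142857142857
  red [327 147   7  13  51] 329.5
  red [252 153   5  12  35] 255.0
  red [314 160   5  32  91] 314.6
  red [265 166   7  30 121] 270.6
side10 [320 147  16  15 139] [327.9 154.2]
side10 [280 170  12  11 105] [285.4 174.8]
side10 [286 206  16  12 153] [293.6 211.6]
  red [269 106  30  30 561] 283.37254901960785
  red [323 138   7  11  41] 326.4
  red [304 151   4  29  77] 304.5
  red [274 155   7  30 118] 278.6666666666667
top10 [145 215  13  12 117] [150.8 220.8]
top10 [126 220  12  12 117] [131.5 225.7]
top10 [105 223  14  13 122] [112.1 229.5]
top10 [274 245  13  14 136] [279.9 251.7]
top10 [112 269  15  13 149] [118.9 275. ]
  red [278 101  16  17 189] 286.0
  red [256 179  11  11  89] 261.0
  red [240 256   8   8  40] 242.86666666666667
knob top px [291.33590192 191.68282302]
[array([280.60392581, 187.07233777]), array([304.2431474 , 185.11224919])]
[array([280.4
[... 987 characters left out ...]
140 149 151 146 130 113
  133 175 173 117  58  42  48  70 108 150 182 196]
 [126 182 190 137  99 143 178 163 108  86 112 135 147 153 153 150 138 123
  134 180 194 157  93  52  41  52  79 119 159 188]
 [131 165 187 169 140 157 194 201 167 136 135 142 148 152 152 149 144 143
  149 172 200 198 150  88  50  41  53  84 126 168]
 [187 186 204 207 184 175 194 213 207 180 160 152 152 154 152 148 147 150
  158 172 198 213 190 133  74  44  42  58  96 144]
 [190 183 201 213 199 178 182 202 207 184 161 151 150 150 149 147 146 149
  158 162 169 183 179 144  97  59  42  45  64  97]
 [165 162 165 170 173 170 166 168 166 160 155 150 147 148 150 145 141 142
  151 165 163 152 140 129 113  84  70  84 112 140]]
```

Call:
step_arm(
  rows=[
    [50, 0, 0, 8, 0, 0, 0],
    [50, 0, 0, 15, 0, 0, 0],
    [50, 0, 0, 15, 0, 0, 0],
    [50, 0, 0, 8, 0, 0, 0],
    [50, 0, 0, 4, 0, 0, 0],
  ],
  grip_force=15,
)

```text
time: 19.1
tcp_pos: [0.5262, 0.3627, 0.0921]
ee_rot: [-0.001, 0.643, 0.766, -0.002]
contact_force: [1.1, -0.6, 0.8]
finger_gap: 0.0501
grip_force: 0.0
```

Call:
step_arm(
  rows=[
    [50, 0, 0, 3, 0, 0, 0],
    [50, 0, 0, 3, 0, 0, 0],
    [40, 0, 0, 0, 0, 0, 0],
    [25, 0, 0, 0, 0, 0, 0],
    [25, 0, 0, 0, 0, 0, 0],
  ],
)

```text
time: 19.6
tcp_pos: [0.5273, 0.3634, 0.0892]
ee_rot: [0.0, 0.643, 0.766, 0.0]
contact_force: [-0.2, -0.3, 0.2]
finger_gap: 0.0294
grip_force: 0.0
```

```bash
python3 - <<'E'
from h import *
t=load('top10');print(onz(t,279.9,251.7,.139),onz(t,279.9,251.7,.141))
t=load('top0')
st=read_state();print(st['tcp_pos'],st['contact_force'],st['finger_gap'])
E
```

```text
[0.53408707 0.27324811 0.139     ] [0.53388186 0.27305041 0.141     ]
[0.52728204 0.36336003 0.0892118 ] [-0.20103541 -0.25768572  0.23616658] 0.029352748337298246
```

Call:
step_arm(
  rows=[
    [20, 0, 0, 0, 0, 0, 0],
    [12, 0, 0, 0, 0, 0, 0],
    [10, 0, 0, 0, 0, 0, 0],
    [10, 0, 0, 0, 0, 0, 0],
    [10, 0, 0, 0, 0, 0, 0],
  ],
  grip_force=15,
)

```text
time: 20.1
tcp_pos: [0.526, 0.3631, 0.0889]
ee_rot: [-0.001, 0.643, 0.766, -0.001]
contact_force: [-4.3, -1.3, 2.3]
finger_gap: 0.0153
grip_force: 15.0
```

Call:
step_arm(
  rows=[
    [10, 0, 0, 0, 0, 0, 0],
    [10, 0, 0, 0, 0, 0, 0],
    [10, 0, 0, 0, 0, 0, 0],
    [10, 0, 0, 0, 0, 0, 0],
    [10, 0, 0, 0, 0, 0, 0],
  ],
  grip_force=30,
)

```text
time: 20.6
tcp_pos: [0.526, 0.3631, 0.0889]
ee_rot: [-0.001, 0.643, 0.766, -0.001]
contact_force: [-5.5, -1.8, 2.6]
finger_gap: 0.0153
grip_force: 30.0
```

```bash
python3 - <<'E'
from h import *
st=read_state();print(st['tcp_pos'],st['contact_force'],st['finger_gap'],st['grip_force'])
t=snap('top','top11');s=snap('side','side11')
h=cv2.cvtColor(s['image'],cv2.COLOR_RGB2HSV)
r=((cv2.inRange(h,(0,90,40),(12,255,255))|cv2.inRange(h,(170,90,40),(180,255,255)))>0)
k,l,b,c=cv2.connectedComponentsWithStats(r.astype(np.uint8))
for j in range(1,k):
    if b[j,4]>25 and 200<b[j,0]<360: print('  red',b[j], np.where(l==j)[1][np.where(l==j)[0]>=b[j,1]+b[j,3]-3].mean())
print(proj(s,[.5254,.3629,.106]))
E
```

```text
[0.52597003 0.36310354 0.08887837] [-5.519741   -1.76571574  2.61498454] 0.015270609355995111 29.99868454462068
  red [269 130  30  30 471] 283.93333333333334
  red [323 162   8  11  42] 325.75
  red [295 175   6  29 101] 297.5
  red [282 178   7  27  96] 287.0
[291.80857705 203.2437176 ]
```

Knob gripped at 15.3 mm, with the shutter against its closed stop: reference TCP (0.5260, 0.3631). Drawing it along tool −y.

Call:
step_arm(
  rows=[
    [10, 0, -3, 0, 0, 0, 0],
    [10, 0, -4, 0, 0, 0, 0],
    [10, 0, -4, 0, 0, 0, 0],
    [10, 0, -4, 0, 0, 0, 0],
    [10, 0, -3, 0, 0, 0, 0],
  ],
)

```text
time: 21.2
tcp_pos: [0.5101, 0.3604, 0.0889]
ee_rot: [0.001, 0.643, 0.765, 0.001]
contact_force: [6.0, 3.0, -1.7]
finger_gap: 0.0151
grip_force: 30.0
```

Call:
step_arm(
  rows=[
    [10, 0, 0, 0, 0, 0, 0],
    [10, 0, 0, 0, 0, 0, 0],
    [10, 0, 0, 0, 0, 0, 0],
    [10, 0, 0, 0, 0, 0, 0],
    [10, 0, 0, 0, 0, 0, 0],
  ],
)

```text
time: 21.7
tcp_pos: [0.5102, 0.3604, 0.0889]
ee_rot: [0.001, 0.643, 0.765, 0.001]
contact_force: [5.7, 1.1, -1.5]
finger_gap: 0.0153
grip_force: 30.0
```

```bash
python3 - <<'E'
from h import *
st=read_state();p=st['tcp_pos'];f=st['contact_force']
ex=np.array([.9856,.169]);d=p[:2]-[.5260,.3631];print(p,d@ex*1000,d@[-.169,.9856]*1000,f,f[:2]@ex,st['finger_gap'])
E
```

```text
[0.51017965 0.36040069 0.08890491] -16.0487231354648 0.013199363047966307 [ 5.6700375   1.05711101 -1.46463119] 5.767040721281377 0.015324361630281159
```

Call:
step_arm(
  rows=[
    [10, 0, -2, 0, 0, 0, 0],
    [10, 0, -2, 0, 0, 0, 0],
    [10, 0, -0.4, 0, 0, 0, 0],
    [10, 0, 0, 0, 0, 0, 0],
    [10, 0, 0, 0, 0, 0, 0],
  ],
)

```text
time: 22.2
tcp_pos: [0.5061, 0.3597, 0.0889]
ee_rot: [0.001, 0.644, 0.765, 0.001]
contact_force: [6.9, 3.0, -3.0]
finger_gap: 0.0156
grip_force: 30.0
```

```bash
python3 - <<'E'
from h import *
st=read_state();p=st['tcp_pos'];f=st['contact_force']
ex=np.array([.9856,.169]);d=p[:2]-[.5260,.3631];print(p,d@ex*1000,d@[-.169,.9856]*1000,f,f[:2]@ex,st['finger_gap'],st['torque'])
t=snap('top','top12');s=snap('side','side12')
h=cv2.cvtColor(s['image'],cv2.COLOR_RGB2HSV)
r=((cv2.inRange(h,(0,90,40),(12,255,255))|cv2.inRange(h,(170,90,40),(180,255,255)))>0)
k,l,b,c=cv2.connectedComponentsWithStats(r.astype(np.uint8))
for j in range(1,k):
    if b[j,4]>25 and 200<b[j,0]<360: print('  red',b[j], np.where(l==j)[1][np.where(l==j)[0]>=b[j,1]+b[j,3]-3].mean())
print(proj(s,[.526,.3631,.106])-proj(s,[*p[:2],.106]))
for f_ in('side11','side12'):
    h=cv2.cvtColor(load(f_)['image'],cv2.COLOR_RGB2HSV);m=cv2.inRange(h,(120,90,40),(150,255,255));k,_,b,c=cv2.connectedComponentsWithStats(m)
    print([c[i].round(1) for i in range(1,k) if b[i,4]>40])
# scale strip: dark pointer on white scale, top views: sample along scale line
g0=cv2.cvtColor(load('top0')['image'],cv2.COLOR_RGB2GRAY).astype(int);g=cv2.cvtColor(t['image'],cv2.COLOR_RGB2GRAY).astype(int)
for G in (g0,g): print(G[248:284:1,244:264])
E
```

```text
[0.50607891 0.35970412 0.08890003] -20.208127457768388 0.019683337941097136 [ 6.92519517  2.95223052 -3.01799785] 7.324399314265366 0.015562598085092689 [ 0.3446765  -0.97368267 -0.02065801]
  red [260 131  30  30 469] 274.24528301886795
  red [314 162   6  11  33] 316.6
  red [287 177   6  27 106] 289.0
  red [273 178   7  27  95] 278.0
[ 8.65034068 -0.74206102]
[array([325.9, 148. ]), array([293.4, 211.3])]
[array([325.7, 150.3]), array([282.4, 176.5]), array([293.3, 211.6])]
[[120 124 178 164 124  96  75  74  85 119 155 156 158 164 180 181 182 181
  182 194]
 [123 129 185 175 128 102  75  75  87 122 161 165 156 156 159 159 158 158
  161 181]
 [124 130 185 183 142 112  93 100 133 179 208 208 157 155 157 156 157 156
  158 177]
 [124 148 190 200 186 143 145 167 186 221 229 221 163 155 156 156 158 158
  159 164]
 [160 164 176 167 161 143 152 181 199 230 233 225 179 159 158 158 158 158
  160 161]
 [207 200 165 132 136 135 150 181 199 230 233 226 190 163 159 159 155 158
  157 160]
 [218 217 202 131 113 126 152 180 197 228 229 224 203 164 157 158 158 159
  157 160]
 [219 221 210 142 107 
[... 4804 characters left out ...]
 171 175
  200 214]
 [ 72  73  72  70  70  71  73  73  74  71  76  94 163 226 231 221 164 168
  190 206]
 [ 95  97  92  74  72  70  74  73  74  70  79  85 112 170 189 184 164 163
  171 195]
 [101 103 101  99  76  74  73  73  72  66  81  82  92 123 161 163 162 161
  164 180]
 [119 120 137 138  98  73  71  74  71  68  78  85  83 113 158 161 161 160
  162 169]
 [194 195 196 189 135  82  67  73  69  69  79  83  82 114 156 160 161 160
  161 160]
 [211 213 211 201 148  88  70  74  74  72  79  84  86  97 135 158 162 160
  161 161]
 [225 221 213 202 159  93  71  73  72  72  75  86  94  85 116 155 160 161
  160 161]
 [228 226 219 201 163  96  74  72  72  73  72  80  94  80  97 133 151 149
  147 145]]
```

Travel is 20.2 mm by the arm. The fingers' image shift agrees (8.75 px against 8.65 predicted), as does the spring force (7.3 N against about 7.5). The tube is still at seated height. Quick rack check, then hand in.

```bash
python3 - <<'E'
from h import *
for f in('top0','top12'):
    h=cv2.cvtColor(load(f)['image'],cv2.COLOR_RGB2HSV);m=cv2.inRange(h,(22,100,80),(35,255,255));m[:,:350]=0;m[:,460:]=0
    ys,xs=np.where(m);print(f,xs.min(),xs.max(),ys.min(),ys.max())
st=read_state();print(st['tcp_pos'],st['finger_gap'])
print(hand_in())
E
```

```text
top0 369 439 235 288
top12 369 439 236 288
[0.50609115 0.3597265  0.08890555] 0.014978342314586711
the job is handed in; nothing more can be done
None
```

The job is handed in: the tube is down on the well floor and released, with its cap about 3 mm off the well's measured centre (a lean of roughly 1.6°). The arm is still holding the shutter knob at 20.2 mm, the half-open mark. It was closed until then and never near wide open, the rack has not moved, and I didn't re-check the other bench items.

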